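Fit the keyed cartridge fuse into its spring-clip fuse block

ROBOT

A 7-joint arm with a two-finger parallel gripper is mounted at the origin on the work surface; the furniture and walls round the work are solid. World frame = base frame: x ahead of the robot, y to its left, z up, the work surface at z = 0. Lengths are in m, angles in rad, forces in N, time in s.
With the tool pointing down it reaches from about 0.4 to 0.875 m from the base axis. Payload 19.3 kg.
Tool frame: the origin (TCP) lies midway between the tips of the shut fingers; the grasp point (between the pads) lies 19 mm behind it; z points along the fingers, y is the line along which they close (so a half turn about z gives the same grasp; the last joint's range is limited). The gripper opens to 85 mm and grips with 20 to 120 N. Pads are 22 mm wide; open, the fingers measure 114 mm over their backs; the gripper's body (76 mm by 85 mm) begins 54 mm behind the grasp point. The pads swing forward as they close: fully open they stand 13 mm farther back than shut.
Start: joints at [1.031, 0.521, -0.036, 1.599, 0.021, 1.021, -0.113], TCP at [0.283, -0.557, 0.231] pointing down, gripper open.
Joint ranges: [-2.91, 2.91], [-0.3, 2.13], [-1.5, 1.42], [0.17, 2.43], [-1.26, 4.41], [0.16, 1.93], [-2.52, 2.52]. Speed limits (rad/s): [1.89, 1.89, 2.39, 2.39, 3.01, 3.01, 3.01].

INTERFACE

Orientations are given as [roll, pitch, yaw] about the fixed x, y, z axes, in that order (R = Rz(yaw) Ry(pitch) Rx(roll)).
In Python, from workcell import * gives the robot as it stands.
- The arm moves only by the shell command python3 -m creep 'ROWS' [FORCE]. ROWS is JSON, a list that holds one entry, the list of rows, each a list of 7 numbers: the closure, from -1 (fully open) to 1 (shut), then the shift along the tool's x, y, z in m, then the turn, a rotation vector about the tool's x, y, z in degrees. A call has 1 to 10 rows; each row shifts and turns the commanded pose from where the row before left it, along the tool's axes as they then stand; what a row does not reach is not made up. A row lasts 1/10 s, in which the tool goes at most 50 mm and 8.59 degrees, less where a joint would pass 70% of its speed; a pose out of reach is approached as far as the arm can. A call is refused whole if a number of a shift passes 0.05 or a number of a turn 8.59, either way. A call with a gripper value outside its range is refused whole. The fingers move at their own pace and stop on an object; FORCE is the grip in N (left out, the last holds). Time passes only in rows, so rows that do not move let the fingers close. It gives the time, the measured TCP pose, the force, the opening and the grip force at its end, in the units of the state.
- observe(): the state, without advancing time (a new reading comes with each control period).
- grab_frame(name): name is "scene" or "top" or "wrist"; returns a dict with "image" (384x512x3 uint8, red, green, blue), "range_z" (384x512 float32, m along the optical axis (not along the pixel's ray), 0 where there is no reading), "fx", "fy", "cx", "cy" (pixels), "R" (3x3) and "t" (3): a world point X has camera coordinates R X + t; the wrist camera has in their place "T_tool_cam" (4x4, takes a point from camera to tool coordinates, whose origin is the TCP and whose axes are the flange's). Camera axes: x right, y down, z forward; pixel columns grow to the right and rows downward; lengths in m; the calibration is good to about 2 mm. A picture is of the moment at which its call begins: read the wrist's pose just before it.
- job_done(): hands the job in; it is judged then, once.
Trained networks look in a picture, given as the dict that the camera call returned (one of the last four; its "shot" number tells which), for a name from the list of things; names that differ only in an ending like _2 or _b are one class to them, and where a whole thing is asked for, a point or a joint stands for the part that bears it (a point fixed in the world has none). Each returns a list of dicts, best first, with "confidence" (0 to 1); they miss things now and then, are a little off and sometimes report something else, mostly with a low value. They report only what shows in the picture. A call takes as long as a camera call.
- find_in(picture, thing): "extent" ([centre column, centre row, width, height] in pixels, round what is visible of it).
- outline_of(picture, thing): "region" (384x512 bool, what is visible of it) and "extent" ([centre column, centre row, width, height] in pixels, round what is visible of it).
- tip_of(picture, thing): "position" ([column, row] in pixels: a listed point, or the origin of a listed thing).
The state is a dict: "clock": time; "qpos": joint angles; "qd": joint speeds; "joint_efforts": joint torques, N m; "position": TCP position; "tool_rot": TCP orientation; "force": force on the tool from outside, world axes, zero at the start; "moment": the same for the moment, N m; "grip_width": finger opening in m; "finger_force": force on a finger pad.
Only numpy, scipy, OpenCV 4.12 (cv2) and the standard library are available. Lean on these libraries where they do the work, as an engineer would, in place of code of your own. Each camera call takes 0.05 s, during which the arm holds its last target. There are 200 camera calls.

TASK

Fit the spare fuse, the white one with a groove round one end cap, into the empty fuse block: grooved end at the end of the block that has the small upright steel stop between the clips. Press it down into both pairs of brass spring clips and slide it lengthwise, by feel and under light pressure, until the stop drops into the groove and the fuse goes fully home at both ends; then let go. Never lean on it: if it sits hard on the stop, slide it rather than press harder. Leave the plain brown fuse, the side cutters and the tape lying where they are.

Things in the scene. Friction and masses are not known exactly. Their poses are not given: they have to be found in the camera images.
- block: Fuse block, fixed: black base 190x52 mm on a steel plate 206x104x3 mm. Origin: centre of the plate's underside, on the bench; z up, x along the fuse towards the keyed end (with the steel stop). Between the clips (x -50 to +50 mm) all but the stop lies less than 24 mm above the bench. Brass clips hold the fuse by both end caps. Pushing it with over 30 N, down or lengthwise, harms the clips.
- clip_plain (a point): Middle of the clip at the block's plain end (block x = -58 mm), on the axis of a seated fuse, 39.5 mm above the bench. A seated fuse lies on the clip's flat foot (26 mm above the bench), at block y = 0. Axes as block.
- clip_keyed (a point): The same for the clip at the keyed end (x = +58 mm). Each clip is 10 mm long in x and has two sprung jaws, one on each side (y). Their lips stand 47.5 mm above the bench, 22 mm apart, and flare to 37 mm apart at 54 mm. The fuse snaps past the lips with its axis still about 8 mm high; pressing it in takes about 10 N for both clips; then they pull it down and grip it.
- stop_slot (a point): Middle of the travel of the steel stop: block x = +42 mm, y = 0, 29.5 mm above the bench. The stop, an upright tab 2.4 mm thick in x and 15 mm wide with its top edge 29.5 mm above the bench (3.5 mm above the clip feet), is clamped in a slot up to 8 mm to either side of this point along block x, differently each time. It stands firm under load.
- spare: The spare fuse to fit, loose, 0.08 to 0.15 kg, 140 mm long: white ceramic tube 25 mm across, blue bands, bright steel end caps 27 mm across and 44 mm long. Round the cap at its +x end, 28 mm from the tip, runs a groove 5 mm wide, 4.5 mm deep. It lies on its side. Origin: under its middle, on its underside as it lay at the start; x along the fuse towards the grooved end.
- spare_mid (a point): Middle of the spare fuse, on its axis (13.5 mm above the bench as it lies). Behind the work, from world x = 0.51 m on, stands a fixed upright white panel, and to its left, at world y over 0.30 m, an open clear plastic box 122 mm high: carry the fuse clear of both.
- spare_groove (a point): Centre of the groove of the spare fuse, on its axis, 42 mm from spare_mid. Within about 1.3 mm of the stop (along block x) the fuse drops home; elsewhere the grooved end rides on the stop, 3 to 3.5 mm too high though already past the clips' lips, and the fuse tilts when the plain end is down.
- spare_plain (a point): Point on the spare fuse's axis within the ungrooved cap, 55 mm from spare_mid.
- plain_fuse: Another loose fuse of the same size, brown tube, brass caps, red bands, with no groove: it does not fit this block. Bystander. Origin under its middle.
- cutter: Side cutters with blue handles, 62x157x13 mm, loose on the bench; bystander. Origin at the centre of the underside.
- tape: Roll of black insulating tape, 58 mm across, 19 mm high, loose, lying flat; bystander. Origin at the centre of the underside.

How it is judged:
At the end, for the whole second after the job is handed in: The spare fuse rests in both clips, stop in its groove: at groove and plain end its axis is at most 1.5 mm above the seated height (39.5 mm over the bench) and within 3 mm of the clips' middle line, and the groove is 30 to 54 mm from the block's middle towards the keyed end (z of spare_groove in the frame of block between 0.036 and 0.041 m and z of spare_plain in the frame of block between 0.036 and 0.041 m and y of spare_groove in the frame of block between -0.003 and 0.003 m and y of spare_plain in the frame of block between -0.003 and 0.003 m and x of spare_groove in the frame of block between 0.03 and 0.054 m and linear speed of spare below 0.02 m/s); the robot touches nothing.
It fails at once if the contact forces between spare fuse and fuse block add up to more than 60 N (the clips' own grip makes up about 25 N of it: so no pushing with over about 30 N, down or lengthwise) (contact force between spare and block above 60 N).
It fails at once if the plain brown fuse is moved more than 30 mm (distance of plain_fuse from where it was at the start of the episode above 0.03 m).
It fails at once if the side cutters are moved more than 30 mm (distance of cutter from where it was at the start of the episode above 0.03 m).
It fails at once if the roll of tape is moved more than 30 mm (distance of tape from where it was at the start of the episode above 0.03 m).
It also fails if it takes over 67 s, if anything falls off the work surface, if the arm or the gripper's body presses on something with over 40 N, if the wrist force passes 120 N, or if a joint passes its speed limit or range.

## Working session

There is one attempt and no reset: what is moved stays moved. The work goes in short steps, Python scripts to look and compute and a shell command to move; the robot and the scene stay as the last step left them, time stands still between calls to the robot, and variables do not carry over. Pictures are saved under pics/ and viewed, at most 10 in all, crops included, and the job is handed in when it is done.

```bash
mkdir -p pics; ls
cat > h.py <<'E'
from workcell import *
import numpy as np, cv2
from scipy.spatial.transform import Rotation as Ro
def cam(p,s=None):
    if "T_tool_cam" in p:
        T=np.eye(4);T[:3,:3]=Ro.from_euler('xyz',s["tool_rot"]).as_matrix();T[:3,3]=s["position"]
        W=T@np.array(p["T_tool_cam"]);return W[:3,:3],W[:3,3]
    R=np.array(p["R"]);return R.T,-R.T@np.array(p["t"])
def ray(p,uv,s=None):
    R,o=cam(p,s);d=R@np.array([(uv[0]-p["cx"])/p["fx"],(uv[1]-p["cy"])/p["fy"],1]);return o,d
def atz(p,uv,z,s=None):
    o,d=ray(p,uv,s);return o+d*(z-o[2])/d[2]
def dep(p,uv,s=None):
    o,d=ray(p,uv,s);u,v=int(round(uv[0])),int(round(uv[1]));q=p["range_z"][max(v-1,0):v+2,max(u-1,0):u+2];q=q[q>0]
    return o+d*np.median(q) if q.size else None
def save(p,n,f=1):
    im=cv2.cvtColor(p["image"],cv2.COLOR_RGB2BGR);cv2.imwrite('pics/'+n,cv2.resize(im,None,fx=f,fy=f))
def tri(l):
    A=np.zeros((3,3));b=np.zeros(3)
    for o,d in l:
        d=d/np.linalg.norm(d);M=np.eye(3)-np.outer(d,d);A+=M;b+=M@o
    return np.linalg.solve(A,b)
E
python3 - <<'E'
from h import *
np.set_printoptions(precision=4,suppress=True)
s=observe();print({k:np.round(v,4) for k,v in s.items()})
P={n:grab_frame(n) for n in("scene","top","wrist")}
for n in P: save(P[n],n+"0.png",1.0)
cv2.imwrite('pics/both.png',cv2.resize(cv2.cvtColor(np.vstack([P["scene"]["image"],P["top"]["image"]]),cv2.COLOR_RGB2BGR),(400,600)))
for t in["spare_mid","spare_groove","spare_plain","block","clip_plain","clip_keyed","stop_slot","plain_fuse","cutter","tape"]:
  L=[]
  for n in("scene","top"):
    r=tip_of(P[n],t)
    if r:
      q=r[0];print(t,n,round(q["confidence"],2),np.round(q["position"],1),dep(P[n],q["position"]));L.append(ray(P[n],q["position"]))
  if len(L)==2:print("   tri",tri(L))
E
```

```text
pics
{'clock': np.float64(0.0), 'qpos': array([ 1.0308,  0.5221, -0.0363,  1.6   ,  0.0212,  1.0211, -0.1128]), 'qd': array([-0.0003, -0.0009, -0.0003,  0.0012, -0.0007, -0.0001, -0.0004]), 'joint_efforts': array([ -0.0007, -92.7073,   1.9798, -36.9932,   0.0179,   0.0082,
        -0.    ]), 'position': array([ 0.2827, -0.557 ,  0.2307]), 'tool_rot': array([-3.1404,  0.0001,  0.4698]), 'force': array([ 0.2051,  0.4874, -0.2048]), 'moment': array([-0.005 , -0.0026,  0.0052]), 'finger_force': np.float64(0.0), 'grip_width': np.float64(0.0853)}
spare_mid scene 0.6 [196.2 230.5] [0.4036 0.1739 0.0214]
spare_mid top 0.64 [178.  188.1] [0.4182 0.1704 0.0223]
   tri [0.4177 0.17   0.0137]
spare_groove scene 0.77 [194.5 219.6] [0.4401 0.1577 0.0289]
spare_groove top 0.74 [183.8 174.9] [0.4512 0.1561 0.0242]
   tri [0.4501 0.1547 0.0236]
spare_plain scene 0.67 [186.7 240.8] [0.1936 0.2986 0.1524]
spare_plain top 0.63 [164.9 206.8] [0.372  0.2027 0.0198]
   tri [0.3756 0.208  0.0186]
block scene 0.63 [331.2 196.3] [ 0.3434 -0.226   0.0137]
block top 0.57 [348.8 205.9] [ 0.3683 -0.2535  0.0136]

[... 224 characters left out ...]
.4976 -0.3226  0.0024]
clip_keyed top 0.65 [179.9 187.1] [0.4208 0.1658 0.0218]
   tri [0.2925 0.0428 0.2206]
stop_slot scene 0.44 [194.6 234.9] [0.39   0.1858 0.0204]
stop_slot top 0.76 [346.3 190.8] [ 0.4055 -0.2483  0.018 ]
   tri [ 0.4836 -0.0774 -0.0654]
plain_fuse scene 0.68 [330.6 194.4] [ 0.3509 -0.2311  0.0152]
plain_fuse top 0.62 [237.9 169.4] [0.4629 0.0203 0.0247]
   tri [ 0.3448 -0.056   0.1147]
cutter scene 0.91 [280.6 212.3] [ 0.3775 -0.0684  0.0003]
cutter top 0.63 [270.7 207.2] [ 0.3696 -0.0603 -0.0018]
   tri [ 0.3684 -0.0605  0.0072]
tape scene 0.7 [270.1 194.9] [ 0.46   -0.0969  0.0106]
tape top 0.86 [292.6 162.9] [ 0.4831 -0.1185 -0.0006]
   tri [ 0.4852 -0.1182 -0.0064]
```

View pics/top0.png

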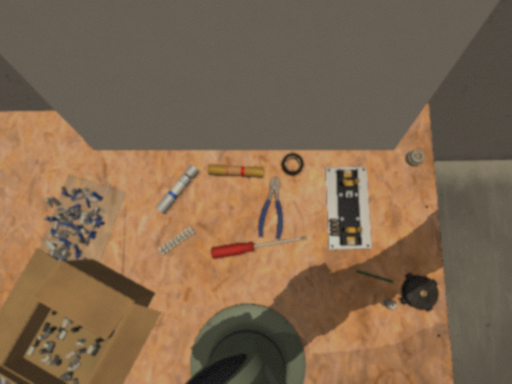

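View pics/scene0.png

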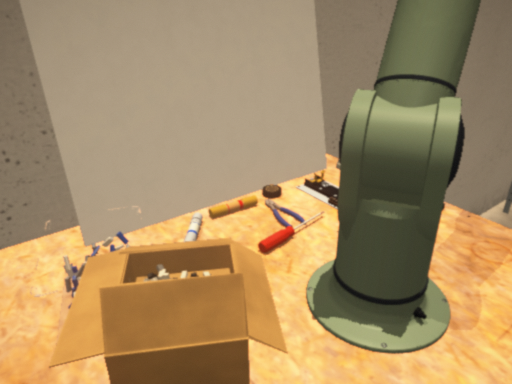

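The top view shows the spare at about (178,190) and the block at (349,207). The brown fuse is at (237,171), the cutters at (272,208) and the tape at (292,164). I'll move the wrist camera over the block.

```bash
python3 -m creep '[[[-1,0.031,-0.032,0,0,0,0],[-1,0.031,-0.032,0,0,0,0],[-1,0.031,-0.032,0,0,0,0],[-1,0.031,-0.032,0,0,0,0],[-1,0.031,-0.032,0,0,0,0],[-1,0.031,-0.032,0,0,0,0],[-1,0.031,-0.032,0,0,0,0],[-1,0,0,0,0,0,0],[-1,0,0,0,0,0,0]]]'
python3 - <<'E'
from h import *
np.set_printoptions(precision=4,suppress=True)
s=observe();p=grab_frame("wrist");save(p,"w1.png",1.5)
print(s["position"],s["tool_rot"]);print(np.array(p["T_tool_cam"]),p["fx"])
for t in["block","clip_plain","clip_keyed","stop_slot"]:
  for q in tip_of(p,t)[:2]:print(t,round(q["confidence"],2),np.round(q["position"],1),dep(p,q["position"],s),atz(p,q["position"],{"block":0,"stop_slot":.0295}.get(t,.0395),s))
E
```

```text
clock: 2.05
position: [0.3754, -0.2588, 0.2316]
tool_rot: [3.141, -0.0, 0.472]
force: [-0.4, -0.4, -0.4]
grip_width: 0.0853
finger_force: 0.0
[ 0.3754 -0.2588  0.2316] [ 3.1411 -0.0003  0.4717]
[[-0.0007 -0.9483 -0.3174  0.082 ]
 [ 1.     -0.0007 -0.     -0.0018]
 [-0.0002 -0.3174  0.9483 -0.1412]
 [ 0.      0.      0.      1.    ]] 326.4219632170382
block 0.78 [247.4 159.9] [ 0.3703 -0.2515  0.0136] [ 0.3674 -0.2527  0.    ]
clip_plain 0.89 [221.1 219.5] [ 0.2912 -0.2561  0.0139] [ 0.3023 -0.2535  0.0395]
clip_keyed 0.7 [270.8 117.2] [ 0.4246 -0.2519  0.0246] [ 0.4256 -0.2505  0.0395]
stop_slot 0.94 [264.4 130.4] [ 0.4088 -0.2528  0.0193] [ 0.41   -0.2518  0.0295]
stop_slot 0.75 [221.5 220.5] [ 0.2904 -0.257   0.0143] [ 0.297  -0.2554  0.0295]
```

View pics/w1.png

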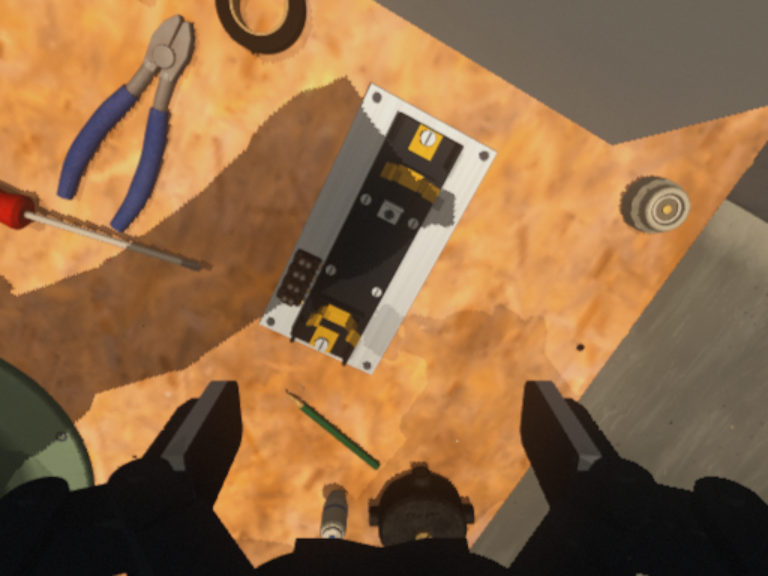

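The keyed clip is at the far end, at about (412,183) in the 1.5x picture, with the steel stop at about (390,208). The plain clip is at about (334,322). Next I'll get the block pose from the plate corners.

Run:
```python
from h import *
np.set_printoptions(precision=4,suppress=True)
s=observe();p=grab_frame("wrist")
C=np.array([[370,83],[496,152],[372,375],[261,323]])/1.5
g=cv2.cvtColor(p["image"],cv2.COLOR_RGB2GRAY)
c=cv2.cornerSubPix(g,C.astype(np.float32).reshape(-1,1,2),(4,4),(-1,-1),(3,50,.01)).reshape(-1,2)
print(c*1.5)
W=np.array([atz(p,q,.003,s) for q in c]);print(W)
print("sides",[np.linalg.norm(W[i]-W[i-1]) for i in range(4)],"centre",W.mean(0))
v=(W[0]+W[1]-W[2]-W[3])/2;print("yaw",np.arctan2(v[1],v[0]))
print("stop top",atz(p,(260,139),.0295,s),dep(p,(260,138),s))
```

```text
[[368.8864  86.7485]
 [496.     152.    ]
 [372.     375.    ]
 [261.     323.    ]]
[[ 0.4646 -0.2035  0.003 ]
 [ 0.4668 -0.3057  0.003 ]
 [ 0.2629 -0.3064  0.003 ]
 [ 0.2647 -0.2043  0.003 ]]
sides [np.float64(0.1999281752906069), np.float64(0.10227209779401826), np.float64(0.20396299794562625), np.float64(0.10208777739454851)] centre [ 0.3647 -0.255   0.003 ]
yaw 0.003482925138751817
stop top [ 0.3991 -0.2531  0.0295] [ 0.3988 -0.2534  0.0209]
```

```bash
python3 -m creep '[[[-1,0,0,0,0,0,6.75],[-1,0,0,0,0,0,6.75],[-1,0,0,0,0,0,6.75],[-1,0,0,0,0,0,6.75],[-1,0.012,-0.002,0.03,0,0,0],[-1,0.012,-0.002,0.03,0,0,0],[-1,0,0,0,0,0,0],[-1,0,0,0,0,0,0]]]'
python3 - <<'E'
from h import *
np.set_printoptions(precision=4,suppress=True)
s=observe();p=grab_frame("wrist");save(p,"w2.png",1.5)
print(s["position"],s["tool_rot"])
for t in["block","clip_plain","clip_keyed","stop_slot"]:
  for q in tip_of(p,t)[:1]:print(t,round(q["confidence"],2),np.round(q["position"],1),atz(p,q["position"],{"block":0,"stop_slot":.0295}.get(t,.0395),s))
np.savez("w2.npz",s=np.r_[s["position"],s["tool_rot"]],z=p["range_z"],T=p["T_tool_cam"],k=[p["fx"],p["fy"],p["cx"],p["cy"]],im=p["image"])
E
```

```text
clock: 3.15
position: [0.3985, -0.2556, 0.1715]
tool_rot: [-3.141, 0.001, -0.002]
force: [-0.0, -0.7, 0.2]
grip_width: 0.0853
finger_force: 0.0
[ 0.3985 -0.2556  0.1715] [-3.1411  0.0013 -0.0019]
block 0.69 [252.6 199.2] [ 0.3661 -0.2525  0.    ]
clip_plain 0.7 [250.7 272.9] [ 0.3049 -0.2506  0.0395]
clip_keyed 0.68 [253.1 149.8] [ 0.4249 -0.2533  0.0395]
stop_slot 0.92 [254.4 166.6] [ 0.4077 -0.2544  0.0295]
```

View pics/w2.png

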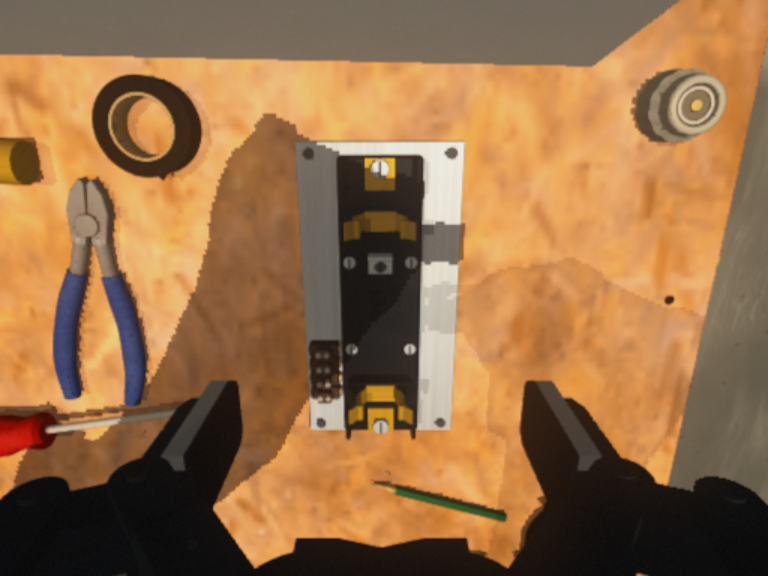

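The block is square to the picture. Its plate corners are at about (297,142), (466,142), (451,431) and (309,431), and the stop bracket is at (380,263).

Run:
```python
from h import *
np.set_printoptions(precision=4,suppress=True,linewidth=150)
d=np.load("w2.npz");s={"position":d["s"][:3],"tool_rot":d["s"][3:]};k=d["k"]
p=dict(T_tool_cam=d["T"],fx=k[0],fy=k[1],cx=k[2],cy=k[3],range_z=d["z"])
C=np.array([[297,142],[466,142],[451,431],[309,431]])/1.5
W=np.array([atz(p,q,.003,s) for q in C]);print(W,W.mean(0));v=(W[0]+W[1]-W[2]-W[3])/2
print("len",np.linalg.norm(v),"yaw",np.arctan2(v[1],v[0]))
for u,v in[(320,215),(200,216),(230,216)]: pass
R,o=cam(p,s);U,V=np.meshgrid(np.arange(512),np.arange(384))
X=np.stack([(U-k[2])/k[0],(V-k[3])/k[1],np.ones_like(U)],-1)*d["z"][...,None]@R.T+o
m=d["z"]>0
for lab,(x0,x1) in {"keyed":(.41,.445),"plain":(.285,.325)}.items():
  q=m&(X[...,0]>x0)&(X[...,0]<x1)&(abs(X[...,1]+.255)<.03)&(X[...,2]>.042)
  Q=X[q];print(lab,len(Q),Q.mean(0) if len(Q) else 0,Q.min(0) if len(Q) else 0,Q.max(0) if len(Q) else 0)
for c in(251,254,257):print(c,[tuple(np.round(X[r,c][[0,2]]*1000,1)) for r in range(164,186)])
im=d["im"][155:190,240:268];cv2.imwrite("pics/stop.png",cv2.resize(cv2.cvtColor(d["im"][130:200,215:295],cv2.COLOR_RGB2BGR),None,fx=7,fy=7,interpolation=cv2.INTER_CUBIC))
```

```text
[[ 0.4685 -0.2032  0.003 ]
 [ 0.4682 -0.3058  0.003 ]
 [ 0.2629 -0.3055  0.003 ]
 [ 0.2632 -0.2004  0.003 ]] [ 0.3657 -0.2537  0.003 ]
len 0.20532088946161212 yaw -0.0074369100262225854
keyed 2744 [ 0.4159 -0.2585  0.2317] [ 0.41   -0.285   0.0422] [ 0.4291 -0.225   0.258 ]
plain 216 [ 0.3084 -0.253   0.0494] [ 0.3024 -0.2724  0.042 ] [ 0.3136 -0.2333  0.0539]
251 [(np.float64(407.5), np.float64(19.0)), (np.float64(406.7), np.float64(19.3)), (np.float64(405.8), np.float64(19.7)), (np.float64(404.5), np.float64(18.1)), (np.float64(403.8), np.float64(19.3)), (np.float64(403.1), np.float64(20.3)), (np.float64(479.8), np.float64(312.6)), (np.float64(402.9), np.float64(26.7)), (np.float64(402.5), np.float64(28.5)), (np.float64(401.8), np.float64(29.4)), (np.float64(398.4), np.float64(20.4)), (np.float64(397.5), np.float64(20.8)), (np.float64(396.8), np.float64(21.7)), (np.float64(396.1), np.float64(22.6)), (np.float64(394.8), np.float64(21.6)), (np.float64(394.1), np.float64(22.3)), (np.float64(393.2), np.float64(22.6)), (np.float64(392.1), np.float64(22.2)), (np.float64(390.4), np.float6
[... 1152 characters left out ...]
np.float64(403.9), np.float64(19.5)), (np.float64(402.9), np.float64(19.4)), (np.float64(403.2), np.float64(24.3)), (np.float64(402.8), np.float64(26.2)), (np.float64(402.8), np.float64(29.7)), (np.float64(401.7), np.float64(29.2)), (np.float64(398.1), np.float64(19.6)), (np.float64(397.2), np.float64(19.7)), (np.float64(396.5), np.float64(20.7)), (np.float64(395.7), np.float64(21.3)), (np.float64(394.5), np.float64(20.4)), (np.float64(393.5), np.float64(20.5)), (np.float64(392.8), np.float64(21.3)), (np.float64(391.5), np.float64(20.2)), (np.float64(390.6), np.float64(20.5)), (np.float64(389.6), np.float64(20.2)), (np.float64(388.3), np.float64(19.2)), (np.float64(387.4), np.float64(19.6))]
```

View pics/stop.png

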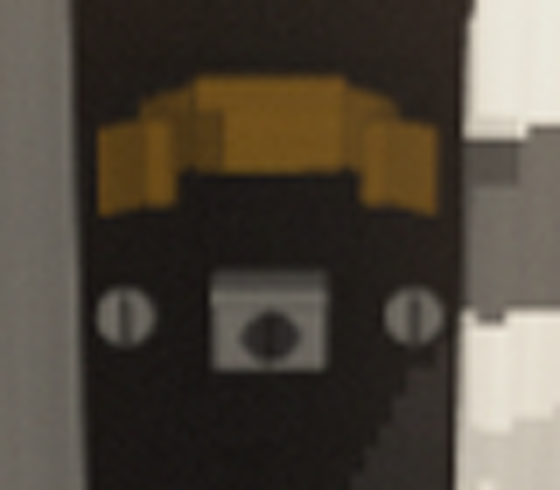

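The stop tab's top edge is at world x of about 0.4016 and the clip line is at y of about -0.2533. The block origin is about (0.366, -0.2533) with yaw near 0. I'll check the joint margins for each possible tool yaw.

Run:
```python
from h import *
s=observe();print(np.round(s["qpos"],3),s["clock"])
```

```text
[ 0.496  0.368 -0.064  2.045  0.035  0.728 -1.163] 3.4
```

```bash
python3 -m creep '[[[-1,0,0,-0.03,0,0,-8.5],[-1,0,0,-0.03,0,0,-8.5],[-1,0,0,0,0,0,-8.5],[-1,0,0,0,0,0,-8.5],[-1,0,0,0,0,0,-8.5],[-1,0,0,0,0,0,-8.5],[-1,0,0,0,0,0,-8.5],[-1,0,0,0,0,0,-8.5],[-1,0,0,0,0,0,-8.5],[-1,0,0,0,0,0,-8.5]]]' >/dev/null
python3 -m creep '[[[-1,0,0,0,0,0,-8.5],[-1,0,0,0,0,0,-8.5],[-1,0,0,0,0,0,-8.5],[-1,0,0,0,0,0,-8.5],[-1,0,0,0,0,0,-8.5],[-1,0,0,0,0,0,-8.5],[-1,0,0,0,0,0,-8.5],[-1,0,0,0,0,0,-4],[-1,0,0,0,0,0,0]]]'
python3 -m creep '[[[-1,0.0206,0.0373,0,0,0,0],[-1,0.0206,0.0373,0,0,0,0],[-1,0.0206,0.0373,0,0,0,0],[-1,0.0206,0.0373,0,0,0,0],[-1,0.0206,0.0373,0,0,0,0],[-1,0.0206,0.0373,0,0,0,0],[-1,0.0206,0.0373,0,0,0,0],[-1,0.0206,0.0373,0,0,0,0],[-1,0.0206,0.0373,0,0,0,0],[-1,0.0206,0.0373,0,0,0,0]]]'
python3 -m creep '[[[-1,0,0,0,0,0,0],[-1,0,0,0,0,0,0]]]'
python3 - <<'E'
from h import *
np.set_printoptions(precision=4,suppress=True)
s=observe();p=grab_frame("wrist");save(p,"w3.png",1.5)
print(np.round(s["qpos"],2))
for t in["spare_mid","spare_groove","spare_plain"]:
  for q in tip_of(p,t)[:1]:print(t,round(q["confidence"],2),np.round(q["position"],1),atz(p,q["position"],.0135,s),dep(p,q["position"],s))
r=outline_of(p,"spare")
if r:
  m=r[0]["region"];v,u=np.nonzero(m);R,o=cam(p,s);z=p["range_z"][v,u]
  X=np.c_[(u-p["cx"])/p["fx"],(v-p["cy"])/p["fy"],np.ones(len(u))]*z[:,None]@R.T+o;X=X[(z>0)&(X[:,2]>.008)&(X[:,2]<.04)]
  (a,b),(w,h),th=cv2.minAreaRect((X[:,:2]*1000).astype(np.float32));vx=np.linalg.svd(X[:,:2]-X[:,:2].mean(0),full_matrices=False)[2][0]
  print(r[0]["confidence"],m.sum(),"rect",a,b,w,h,th,"pca yaw",np.arctan2(*vx[::-1]),"top",np.percentile(X[:,2],98))
E
```

```text
clock: 5.3
position: [0.3988, -0.2557, 0.2318]
tool_rot: [-3.141, 0.001, 2.591]
force: [0.1, -0.1, -0.5]
grip_width: 0.0854
finger_force: 0.0
clock: 6.3
position: [0.4188, 0.1718, 0.2318]
tool_rot: [3.141, 0.001, 2.587]
force: [1.2, -0.5, 0.4]
grip_width: 0.0851
finger_force: 0.0
clock: 6.5
position: [0.4186, 0.1709, 0.2314]
tool_rot: [-3.142, 0.0, 2.59]
force: [0.2, -1.4, 0.2]
grip_width: 0.0857
finger_force: 0.0
[ 0.13  0.33 -0.79  2.01  0.29  0.92  0.21]
spare_mid 0.92 [255.4 158.8] [0.4192 0.1739 0.0135] [0.417  0.1752 0.0247]
spare_groove 0.94 [252.8 193.2] [0.4524 0.15   0.0135] [0.449  0.1522 0.0253]
spare_plain 0.65 [262.4 105.9] [0.3741 0.2104 0.0135] [0.3732 0.2106 0.0255]
0.85 2877 rect 418.03741455078125 175.63525390625 26.757286071777344 139.55113220214844 51.400787353515625 pca yaw -0.6744010500087569 top 0.026351034624184873
```

View pics/w3.png

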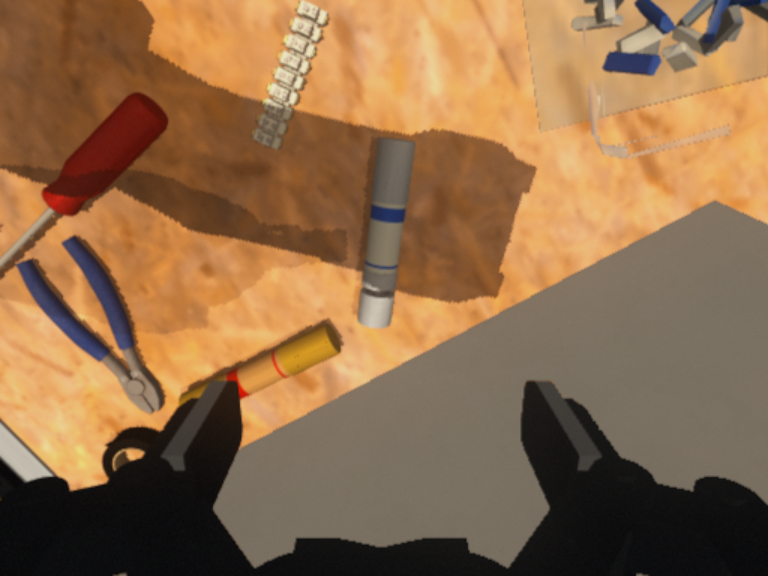

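The spare lies from its plain tip at (395,140) to its grooved tip at (377,325), with the groove at (377,290), and it's clear of the brown fuse. I'll align, descend and grip at the middle.

```bash
python3 -m creep '[[[-1,0.003,0.0028,0,0,0,6.8],[-1,0,0,0.045,0,0,0],[-1,0,0,0.045,0,0,0],[-1,0,0,0.045,0,0,0],[-1,0,0,0.045,0,0,0],[-1,0,0,0.03,0,0,0],[-1,0,0,0.017,0,0,0],[-1,0,0,0,0,0,0],[-1,0,0,0,0,0,0]]]'
python3 -m creep '[[[0,0,0,0,0,0,0],[0.4,0,0,0,0,0,0],[0.7,0,0,0,0,0,0],[1,0,0,0,0,0,0],[1,0,0,0,0,0,0],[1,0,0,0,0,0,0],[1,0,0,0,0,0,0],[1,0,0,0,0,0,0]]]' 60
```

```text
clock: 7.65
position: [0.418, 0.174, 0.0048]
tool_rot: [-3.142, 0.0, 2.471]
force: [1.0, -0.4, 0.8]
grip_width: 0.0852
finger_force: 0.0
clock: 8.45
position: [0.418, 0.1741, 0.0048]
tool_rot: [3.141, 0.001, 2.471]
force: [-3.0, -2.5, 16.6]
grip_width: 0.0231
finger_force: 58.0
```

```bash
python3 -m creep '[[[1,0,0,-0.01,0,0,0],[1,0,0,-0.03,0,0,0],[1,0,0,-0.045,0,0,0],[1,0,0,-0.045,0,0,0],[1,0,0,-0.045,0,0,0],[1,0,0,-0.02,0,0,0],[1,0,0,0,0,0,0],[1,0,0,0,0,0,0]]]'
python3 - <<'E'
from h import *
np.set_printoptions(precision=4,suppress=True)
s=observe();p=grab_frame("wrist");save(p,"w4.png",1.5);print(s["position"],np.round(s["qpos"],2))
R,o=cam(p,s);tR=Ro.from_euler('xyz',s["tool_rot"]).as_matrix()
U,V=np.meshgrid(np.arange(512),np.arange(384));z=p["range_z"]
T=np.array(p["T_tool_cam"]);X=np.stack([(U-p["cx"])/p["fx"],(V-p["cy"])/p["fy"],np.ones_like(z)],-1)*z[...,None]@T[:3,:3].T+T[:3,3]
m=(z>0)&(abs(X[...,1])<.016)&(X[...,2]>-.05)&(X[...,2]<.02)&(X[...,0]>-.09)&(X[...,0]<.09)
Q=X[m]
for a in np.arange(-.08,.085,.01):
  q=Q[(Q[:,0]>=a)&(Q[:,0]<a+.01)]
  if len(q)>3:print(round(a,3),len(q),"y",np.round([q[:,1].min(),q[:,1].max()],4),"zmin(top)",np.percentile(q[:,2],5).round(4))
print(Q[:,0].min(),Q[:,0].max())
for t in["spare_mid","spare_groove","spare_plain"]:
  for q in tip_of(p,t)[:1]:
    d=np.array([(q["position"][0]-p["cx"])/p["fx"],(q["position"][1]-p["cy"])/p["fy"],1]);d=T[:3,:3]@d;k=(-.0105-T[2,3])/d[2]
    print(t,round(q["confidence"],2),np.round(q["position"],1),(T[:3,3]+d*k))
E
```

```text
clock: 9.25
position: [0.4176, 0.1738, 0.1992]
tool_rot: [-3.141, 0.0, 2.471]
force: [-0.7, 0.4, -1.8]
grip_width: 0.0232
finger_force: 59.5
[0.4176 0.1738 0.1992] [ 0.09  0.37 -0.77  2.04  0.34  0.85  0.03]
-0.06 4 y [-0.0123 -0.0121] zmin(top) -0.0089
-0.05 565 y [-0.0121  0.0142] zmin(top) -0.0197
-0.04 741 y [-0.0125  0.0137] zmin(top) -0.0207
-0.03 986 y [-0.0123  0.0143] zmin(top) -0.0204
-0.02 947 y [-0.0122  0.0145] zmin(top) -0.0202
-0.01 1469 y [-0.0123  0.0144] zmin(top) -0.0435
-0.0 1653 y [-0.0132  0.0154] zmin(top) -0.0418
0.01 2458 y [-0.016  0.016] zmin(top) -0.0466
0.02 1174 y [-0.0116  0.0137] zmin(top) -0.0205
0.03 1388 y [-0.0124  0.0144] zmin(top) -0.0209
0.04 1487 y [-0.0119  0.014 ] zmin(top) -0.0209
0.05 1612 y [-0.0124  0.0144] zmin(top) -0.0209
0.06 1743 y [-0.0122  0.0146] zmin(top) -0.0209
0.07 438 y [-0.0122  0.0142] zmin(top) -0.0203
-0.054141954021720395 0.07104365353592453
spare_mid 0.8 [256.  266.5] [ 0.0028  0.0022 -0.0105]
spare_groove 0.68 [254.4 340.4] [-0.0393  0.0014 -0.0105]
spare_plain 0.63 [253.5 149.9] [ 0.0567  0.0011 -0.0105]
```

View pics/w4.png

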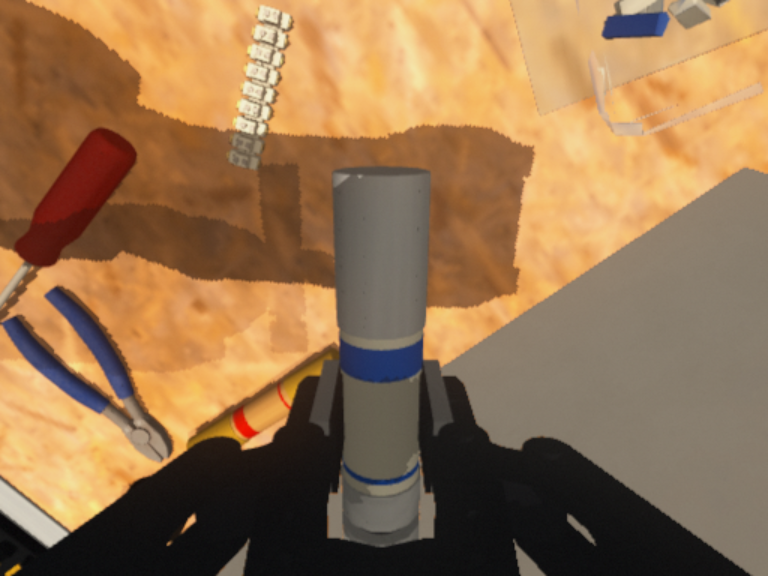

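The spare is held level across its middle, plain cap toward the camera, with its tip at (380,170). I'll carry it to the block at height, then turn to yaw π.

```bash
python3 -m creep '[[[1,-0.0242,-0.0306,0,0,0,0],[1,-0.0242,-0.0306,0,0,0,0],[1,-0.0242,-0.0306,0,0,0,0],[1,-0.0242,-0.0306,0,0,0,0],[1,-0.0242,-0.0306,0,0,0,0],[1,-0.0242,-0.0306,0,0,0,0]]]'
python3 -m creep '[[[1,-0.0144,-0.0377,0,0,0,0],[1,-0.0144,-0.0377,0,0,0,0],[1,-0.0144,-0.0377,0,0,0,0],[1,-0.0144,-0.0377,0,0,0,0],[1,-0.0144,-0.0377,0,0,0,0],[1,0,0,0,0,0,-7.7],[1,0,0,0,0,0,-7.7],[1,0,0,0,0,0,-7.7],[1,0,0,0,0,0,-7.7],[1,0,0,0,0,0,-7.6]]]'
python3 -m creep '[[[1,0,0,0,0,0,0],[1,0,0,0,0,0,0]]]'
python3 -c "
from h import *
s=observe();print(np.round(s['position'],4),np.round(s['tool_rot'],4),np.round(s['qpos'],2))"
```

```text
clock: 10.05
position: [0.417, -0.0613, 0.1987]
tool_rot: [-3.141, -0.001, 2.472]
force: [1.1, -0.1, -1.7]
grip_width: 0.0227
finger_force: 59.6
clock: 11.05
position: [0.3568, -0.252, 0.1986]
tool_rot: [3.14, -0.001, -3.135]
force: [-0.3, -0.2, -0.6]
grip_width: 0.0229
finger_force: 59.7
clock: 11.25
position: [0.3568, -0.2521, 0.1988]
tool_rot: [3.141, -0.001, 3.138]
force: [-0.0, -0.1, -1.4]
grip_width: 0.0228
finger_force: 59.7
[ 0.3568 -0.2521  0.1988] [ 3.1406e+00 -6.0000e-04  3.1379e+00] [ 1.12  0.35 -0.78  2.08  0.33  0.84  1.71]
```

```bash
python3 -m creep '[[[1,0,0,0.04,0,0,0],[1,0,0,0.04,0,0,0],[1,0,0,0.03,0,0,0],[1,0,0,0,0,0,0],[1,0,0,0,0,0,0]]]'
python3 - <<'E'
from h import *
np.set_printoptions(precision=4,suppress=True)
s=observe();p=grab_frame("wrist");save(p,"w5.png",1.5);print(s["position"])
R,o=cam(p,s);U,V=np.meshgrid(np.arange(512),np.arange(384));z=p["range_z"]
X=np.stack([(U-p["cx"])/p["fx"],(V-p["cy"])/p["fy"],np.ones_like(z)],-1)*z[...,None]@R.T+o
m=(z>0)&(X[...,0]>.28)&(X[...,0]<.335)&(abs(X[...,1]+.253)<.03)
c=X[m&(X[...,2]>.046)&(X[...,2]<.058)];f=X[m&(X[...,2]>.085)&(X[...,2]<.125)]
print("clip",len(c),c.min(0),c.max(0),"fuse",len(f),f.min(0),f.max(0))
E
```

```text
clock: 11.75
position: [0.3573, -0.2519, 0.0898]
tool_rot: [3.141, -0.001, 3.141]
force: [0.5, -0.1, -0.5]
grip_width: 0.0229
finger_force: 59.6
[ 0.3573 -0.2519  0.0898]
clip 166 [ 0.3034 -0.2729  0.0475] [ 0.3137 -0.2683  0.0543] fuse 7464 [ 0.2873 -0.2636  0.0853] [ 0.335  -0.2368  0.112 ]
```

View pics/w5.png

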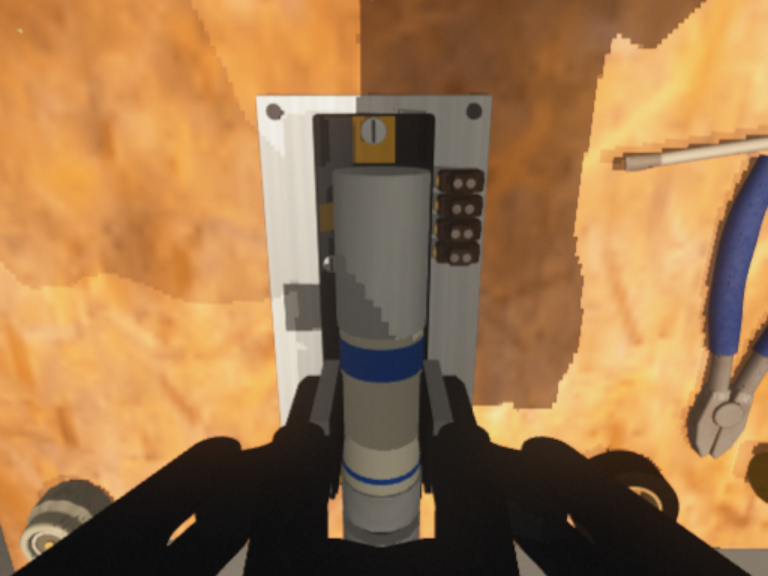

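The fuse sits over the block with its plain cap over the plain clip, whose left lip shows at (327,215). The fuse is about 1.5 to 3 mm too far toward +y. I'll correct y by -1.5 mm and come down gently.

```bash
python3 -m creep '[[[1,0.001,-0.0015,0.012,0,0,0],[1,0,0,0.012,0,0,0],[1,0,0,0.008,0,0,0],[1,0,0,0,0,0,0],[1,0,0,0,0,0,0]]]'
python3 -m creep '[[[1,0,0,0.001,0,0,0],[1,0,0,0.001,0,0,0],[1,0,0,0,0,0,0]]]'
python3 -m creep '[[[1,0,0,0.001,0,0,0],[1,0,0,0.001,0,0,0],[1,0,0,0,0,0,0]]]'
```

```text
clock: 12.3
position: [0.356, -0.2536, 0.0572]
tool_rot: [3.141, -0.0, -3.141]
force: [0.6, -0.4, -0.7]
grip_width: 0.0228
finger_force: 59.6
clock: 12.6
position: [0.3561, -0.2539, 0.0554]
tool_rot: [-3.141, 0.0, -3.141]
force: [-0.2, 0.7, -1.1]
grip_width: 0.0222
finger_force: 59.6
clock: 12.9
position: [0.356, -0.2538, 0.0532]
tool_rot: [3.141, -0.0, -3.141]
force: [-0.5, 0.5, -0.8]
grip_width: 0.023
finger_force: 59.6
```

```bash
for i in 1 2 3; do python3 -m creep '[[[1,0,0,0.001,0,0,0],[1,0,0,0,0,0,0]]]' | egrep 'posi|^force'; done
```

```text
position: [0.356, -0.2538, 0.0522]
force: [0.5, -0.6, -1.4]
position: [0.356, -0.2538, 0.0512]
force: [-0.9, -1.2, -2.6]
position: [0.356, -0.2538, 0.0502]
force: [-0.8, 0.3, -1.8]
```

```bash
for i in 1 2 3; do python3 -m creep '[[[1,0,0,0.001,0,0,0],[1,0,0,0,0,0,0]]]' | egrep 'posi|^force'; done
```

```text
position: [0.356, -0.2538, 0.0492]
force: [0.2, -1.4, -1.8]
position: [0.3561, -0.2541, 0.0483]
force: [-0.4, -2.3, -0.7]
position: [0.3562, -0.2541, 0.0474]
force: [0.3, -5.0, 1.1]
```

```bash
python3 -m creep '[[[1,0,-0.0007,0,0,0,0],[1,0,0,0,0,0,0]]]' | egrep 'posi|^force'; for i in 1 2; do python3 -m creep '[[[1,0,0,0.0007,0,0,0],[1,0,0,0,0,0,0]]]' | egrep 'posi|^force'; done
```

```text
position: [0.3561, -0.2546, 0.0473]
force: [0.8, -3.5, 1.4]
position: [0.3561, -0.2544, 0.0466]
force: [0.2, -2.6, 2.9]
position: [0.3562, -0.2544, 0.0459]
force: [1.0, -1.2, 3.7]
```

```bash
for i in 1 2 3; do python3 -m creep '[[[1,0,0,0.0007,0,0,0],[1,0,0,0,0,0,0]]]' | egrep 'posi|^force'; done
```

```text
position: [0.3561, -0.2544, 0.0452]
force: [0.9, -2.5, 4.6]
position: [0.3561, -0.2544, 0.0445]
force: [1.7, -1.9, 4.9]
position: [0.3562, -0.2544, 0.0438]
force: [1.1, -1.8, 3.7]
```

```bash
for i in 1 2 3 4; do python3 -m creep '[[[1,0,0,0.0007,0,0,0],[1,0,0,0,0,0,0]]]' | egrep 'posi|^force'; done
```

```text
position: [0.3562, -0.2544, 0.0431]
force: [1.1, -2.9, 3.4]
position: [0.3561, -0.2545, 0.0424]
force: [1.2, -1.9, 3.7]
position: [0.3561, -0.2545, 0.0417]
force: [1.5, -3.3, 4.3]
position: [0.3561, -0.2545, 0.041]
force: [1.3, -2.0, 2.5]
```

```bash
for i in 1 2 3 4; do python3 -m creep '[[[1,0,0,0.0007,0,0,0],[1,0,0,0,0,0,0]]]' | egrep 'posi|^force'; done
```

```text
position: [0.356, -0.2545, 0.0402]
force: [1.1, -2.4, 1.9]
position: [0.356, -0.2545, 0.0395]
force: [0.8, -1.1, 1.9]
position: [0.3559, -0.2545, 0.0388]
force: [0.9, -2.3, 1.5]
position: [0.3559, -0.2545, 0.0381]
force: [0.8, -2.2, -0.8]
```

```bash
for i in 1 2 3 4; do python3 -m creep '[[[1,0,0,0.0005,0,0,0],[1,0,0,0,0,0,0]]]' | egrep 'posi|^force'; done
```

```text
position: [0.3559, -0.2545, 0.0376]
force: [1.1, -2.3, -0.3]
position: [0.3559, -0.2545, 0.0371]
force: [-0.2, -1.1, -0.2]
position: [0.3559, -0.2545, 0.0366]
force: [1.2, -0.8, -0.0]
position: [0.3559, -0.2545, 0.0361]
force: [-0.3, -2.1, -1.8]
```

```bash
for i in 1 2 3 4; do python3 -m creep '[[[1,0,0,0.0005,0,0,0],[1,0,0,0,0,0,0]]]' | egrep 'posi|^force|_rot'; done;python3 -c "
from h import *
s=observe();print(np.round(s['moment'],2))"
```

```text
position: [0.356, -0.2545, 0.0356]
tool_rot: [3.141, -0.0, -3.141]
force: [0.9, -1.6, -2.4]
position: [0.356, -0.2545, 0.0351]
tool_rot: [3.141, -0.0, -3.141]
force: [0.8, -1.4, -3.6]
position: [0.356, -0.2545, 0.0346]
tool_rot: [3.142, -0.0, -3.141]
force: [0.9, -2.5, -4.1]
position: [0.356, -0.2545, 0.0341]
tool_rot: [3.141, -0.0, -3.141]
force: [0.3, -2.5, -2.7]
[-0.44 -0.08 -0.04]
```

```bash
for i in 1 2 3 4; do python3 -m creep '[[[1,0,0,0.0003,0,0,0],[1,0,0,0,0,0,0]]]' | egrep 'posi|^force';python3 -c "
from h import *
s=observe();print(np.round(s['moment'],2))"; done
```

```text
position: [0.356, -0.2545, 0.0339]
force: [-0.5, -2.2, -0.2]
[-0.37  0.06 -0.02]
position: [0.356, -0.2545, 0.0336]
force: [-0.9, -0.6, 0.3]
[-0.35  0.04 -0.01]
position: [0.356, -0.2545, 0.0333]
force: [-0.5, -1.6, 1.6]
[-0.38  0.11  0.05]
position: [0.356, -0.2545, 0.033]
force: [-2.9, -1.1, 2.8]
[-0.34  0.08  0.02]
```

```bash
for i in 1 2 3 4; do python3 -m creep '[[[1,-0.0005,0,0,0,0,0],[1,0,0,0,0,0,0]]]' | egrep 'posi|^force'; done
```

```text
position: [0.3561, -0.2545, 0.0329]
force: [-4.1, -2.6, 4.0]
position: [0.3565, -0.2545, 0.0328]
force: [-5.0, -2.6, 1.5]
position: [0.3569, -0.2545, 0.0328]
force: [-5.4, -2.1, 0.8]
position: [0.3574, -0.2545, 0.0328]
force: [-4.2, -2.9, -0.2]
```

```bash
for i in 1 2 3 4 5; do python3 -m creep '[[[1,-0.0005,0,0.0001,0,0,0],[1,0,0,0,0,0,0]]]' | egrep 'posi|^force'; done
```

```text
position: [0.3579, -0.2545, 0.0327]
force: [-4.1, -2.2, -0.9]
position: [0.3588, -0.2544, 0.0325]
force: [-1.6, -2.3, -7.1]
position: [0.3593, -0.2544, 0.0325]
force: [-2.1, -2.9, -9.9]
position: [0.3599, -0.2544, 0.0325]
force: [-2.7, -2.7, -9.4]
position: [0.3605, -0.2545, 0.0325]
force: [-2.7, -2.7, -9.4]
```

The downward pull jumped at x of about 0.3588, which means the groove has come over the stop. I'll lower it gently.

```bash
python3 -m creep '[[[1,0.0003,0,0.0005,0,0,0],[1,0,0,0,0,0,0]]]' | egrep 'posi|^force'; for i in 1 2 3; do python3 -m creep '[[[1,0,0,0.0005,0,0,0],[1,0,0,0,0,0,0]]]' | egrep 'posi|^force'; done
```

```text
position: [0.3606, -0.2545, 0.0321]
force: [-1.4, -1.5, -5.7]
position: [0.3607, -0.2545, 0.0316]
force: [0.7, -1.6, -3.8]
position: [0.3605, -0.2545, 0.031]
force: [1.4, -3.5, -3.3]
position: [0.3606, -0.2546, 0.0308]
force: [-0.4, -2.0, 6.7]
```

It now rests about 3.2 mm below the riding height. I'll let go, back off and check.

```bash
python3 -m creep '[[[0.3,0,0,0,0,0,0],[-0.2,0,0,0,0,0,0],[-0.5,0,0,0,0,0,0],[-1,0,0,0,0,0,0],[-1,0,0,0,0,0,0],[-1,0,0,0,0,0,0]]]'
python3 -m creep '[[[-1,0,0,-0.02,0,0,0],[-1,0,0,-0.04,0,0,0],[-1,0,0,-0.04,0,0,0],[-1,0,0,-0.04,0,0,0],[-1,0,0,-0.03,0,0,0],[-1,0,0,0,0,0,0],[-1,0,0,0,0,0,0]]]'
python3 - <<'E'
from h import *
np.set_printoptions(precision=4,suppress=True)
s=observe();p=grab_frame("wrist");save(p,"w6.png",1.5)
R,o=cam(p,s);U,V=np.meshgrid(np.arange(512),np.arange(384));z=p["range_z"]
X=np.stack([(U-p["cx"])/p["fx"],(V-p["cy"])/p["fy"],np.ones_like(z)],-1)*z[...,None]@R.T+o
m=(z>0)&(abs(X[...,1]+.254)<.004)&(X[...,2]<.1)
for a in np.arange(.28,.44,.01):
  q=X[m&(X[...,0]>=a)&(X[...,0]<a+.01)]
  if len(q):print(round(a,3),len(q),"top z med/95",np.median(q[:,2]).round(4),np.percentile(q[:,2],95).round(4))
for t in["spare_groove","spare_plain"]:
  for q in tip_of(p,t)[:1]:print(t,round(q["confidence"],2),atz(p,q["position"],.0395,s))
E
```

```text
clock: 22.5
position: [0.3602, -0.2545, 0.0305]
tool_rot: [3.142, -0.0, -3.141]
force: [-0.0, -0.3, 0.4]
grip_width: 0.0853
finger_force: 0.0
clock: 23.2
position: [0.36, -0.2549, 0.2008]
tool_rot: [-3.14, 0.0, 3.141]
force: [-0.4, -0.4, -0.7]
grip_width: 0.0853
finger_force: 0.0
0.28 98 top z med/95 0.016 0.0209
0.29 116 top z med/95 0.0509 0.0521
0.3 108 top z med/95 0.0511 0.0524
0.31 100 top z med/95 0.051 0.0522
0.32 101 top z med/95 0.0509 0.0522
0.33 99 top z med/95 0.0506 0.0521
0.34 94 top z med/95 0.0504 0.0515
0.35 95 top z med/95 0.0503 0.0515
0.36 92 top z med/95 0.0503 0.0513
0.37 90 top z med/95 0.0502 0.0514
0.38 90 top z med/95 0.0507 0.052
0.39 81 top z med/95 0.0511 0.0521
0.4 73 top z med/95 0.0501 0.0516
0.41 76 top z med/95 0.0509 0.0523
0.42 75 top z med/95 0.0511 0.052
spare_groove 0.89 [ 0.4023 -0.2527  0.0395]
```

View pics/w6.png

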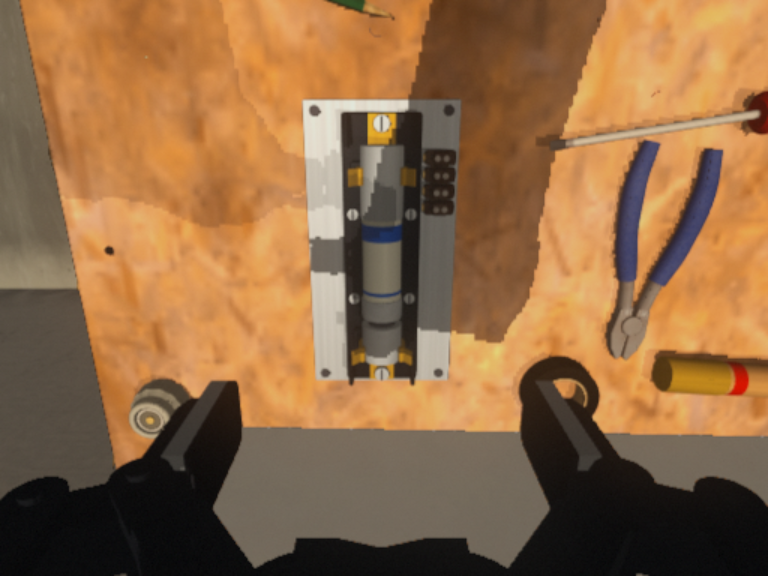

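The fuse lies level in both clips, with the groove at (381,325) toward the keyed end. Its top is at about the same height along its whole length, so neither end is riding on the stop, and the gripper is clear.

```bash
python3 -c "
from workcell import *
print(job_done())"
```

```text
the job is handed in; nothing more can be done
None
```

The spare fuse sits level in both clips with the stop in its groove, the gripper has let go and is clear, and the job is handed in at about 23 s; no verdict came back.

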